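# Run the wing nut onto the curing pot

### The arm

A 6-joint arm with a two-finger parallel gripper is mounted at the origin on the work surface. World frame = base frame: x ahead of the robot, y to its left, z up, the work surface at z = 0. Lengths are in m, angles in rad, forces in N, time in s.
With the tool pointing down it reaches from about 0.375 to 0.9 m from the base axis. Payload 3.1 kg.
Tool frame: the origin (TCP) lies between the finger pads, 19 mm behind the fingertips; this is the grasp point; z points along the fingers, y is the line along which they close (so a half turn about z gives the same grasp; the last joint's range is limited). The gripper opens to 87 mm and grips with 3 to 60 N. Pads are 19 mm wide; open, the fingers measure 117 mm over their backs; the gripper's body (75 mm by 190 mm) begins 51 mm behind the grasp point.
Start: joints at [1.101, 0.527, 1.433, -0, 1.181, -0.178], TCP at [0.18, 0.599, 0.241] pointing down, gripper open.
Joint ranges: [-3.08, 3.08], [-0.75, 2.2], [0.22, 2.44], [-1.43, 4.57], [0, 2.65], [-2.85, 2.85]. Speed limits (rad/s): [2.79, 2.79, 3.14, 3.14, 3.14, 3.14].

### API

Orientations are given as a unit quaternion [x, y, z, w].
In Python, from rig import robot gives the robot as it stands.
- The arm moves only by the tool jog_arm, never from a script. Its argument "motion" is one flat list of numbers, 7 for each row, row after row: the shift along the tool's x, y, z scaled (see below), then the turn, a rotation vector about the tool's x, y, z scaled (see below), then the gripper's target within -1 to 1 (shut at 1, half-way at 0, fully open at -1). In form: [x, y, z, rx, ry, rz, hand, x, y, z, rx, ry, rz, hand, ...]. A call has 1 to 12 rows; each row shifts and turns the commanded pose from where the row before left it, along the tool's axes as they then stand; what a row does not reach is not made up. The controller multiplies each number of a shift by 4 cm and each number of a turn by 4 degrees. A row lasts 1/8 s, in which the tool goes at most 62.5 mm and 10.7 degrees, less where a joint would pass 70% of its speed; a pose out of reach is approached as far as the arm can. A call with a number of a shift or a turn outside -1 to 1 is refused whole. A call with a gripper value outside its range is refused whole. The fingers move at their own pace and stop on an object; "grip_force" is the grip in N (left out, the last holds). Time passes only in rows, so rows that do not move let the fingers close. It gives the time, the measured TCP pose, the force, the opening and the grip force at its end, in the units of the state.
- robot.get_obs(): the state, without advancing time (a new reading comes with each control period).
- robot.camera(name): name is "side" or "top"; returns the picture (420x560x3 uint8, blue, green, red); there is no depth.
- robot.calibration(name): a dict with "fx", "fy", "cx", "cy" (pixels), "R" (3x3) and "t" (3): a world point X has camera coordinates R X + t. Camera axes: x right, y down, z forward; pixel columns grow to the right and rows downward; lengths in m; the calibration is good to about 2 mm. A picture is of the moment at which its call begins. calibration takes no time and is no camera call.
- robot.hand_in(): hands the job in; it is judged then, once.
The state is a dict: "time": time; "q": joint angles; "joint_velocities": joint speeds; "joint_torque": joint torques, N m; "position": TCP position; "tool_rot": TCP orientation; "ft_force": force on the tool from outside, world axes, zero at the start; "moment": the same for the moment, N m; "grip_width": finger opening in m; "grip_force": force on a finger pad.
Only numpy, scipy, OpenCV 4.12 (cv2) and the standard library are available. Lean on these libraries where they do the work, as an engineer would, in place of code of your own. Each camera call takes 0.05 s, during which the arm holds its last target. There are 200 camera calls.

### The job

Close the curing pot: take the blue wing nut from the white work pan, set it on the stud in the middle of the pot's lid, turn it backward (anticlockwise from above) until you feel it drop into the thread, then run it on clockwise until it is fully home on the lid, and let go. Never force the nut if it jams on the way, and leave the other things where they are.

Things in the scene. Friction and masses are not known exactly. Their poses are not given: they have to be found in the camera images.
- nut: Blue wing nut, about 0.3 kg, upright in the white pan on its open end. Round cap 68 mm across (73 over ribs), 49 mm high; on top a straight upright wing bar 110 mm long (nut's x), 14 mm thick (its y), 32 mm high; 81 mm overall. Hollow: bore 52 mm wide, 43 deep, with three 6 mm steel pins pointing inward at its mouth, 120 degrees apart, 38 mm free between tips. Origin: centre of underside, z up.
- nut_grip (a point): Point on the nut's axis 73 mm above its underside, in the wing bar, 24 mm above the cap: a good TCP place to grip the bar across its 14 mm thickness from above. Axes as the nut's.
- stud_top (a point): On the axis of the pot's upright brass stud, at the height of its flat crown, 150 mm above the table. Turns with the pot, not the stud, whose angle is unknown. Crown 48 mm wide; above it an 11 mm high, 34 mm wide pilot with tapered nose centres the nut (2 mm play). A nut set on the crown has its origin at this height (4 mm above if its pins stand on the blunt faces; or it drops in at once).
- pot: Fixed steel curing pot, 198 mm wide, lid on. Origin: centre of underside. Its stud has a right-hand thread, 39 mm descent per turn, three starts 120 degrees apart. Each start is a gap in the crown, 36 degrees wide, ending anticlockwise at a blunt face 4 mm above the crown. On the crown a nut turned clockwise jams on the blunt faces; turned anticlockwise up to 120 degrees it drops 8 to 11.5 mm.
- lid_boss (a point): Centre of the lid's aluminium boss (84 mm wide), 30 mm below stud_top: the nut's underside lies on it when home. After the drop, turning further anticlockwise jams within 20 degrees; clockwise with light downward pressure the nut runs down, home after about 180 degrees, tight about 15 later. It stays put when let go. Over 120 N at the pins before it is home counts as forcing.
- pan: White open work pan, fixed, 180 x 270 mm, walls 28 mm high and 5 mm thick, floor 5 mm thick. Origin: centre of its underside; y along its long side. The nut stands in its +y half, a model in its -y half.
- model_pan: Bystander: reddish dental model, 55 x 62 x 33 mm, in the pan. Origin: centre of its underside.
- model: Bystander: white plaster dental model, 55 x 62 x 33 mm, on the table near the robot. Origin: centre of its underside.
- bottle: Bystander: amber bottle, 60 mm wide, 150 mm high, behind the pot and pan. Origin: centre of its underside.
- jar: Bystander: white jar with a red cap, 72 mm wide, 85 mm high, behind the pot and pan. Origin: centre of its underside.
- bowl: Bystander: green mixing bowl, 110 mm wide, 60 mm high. Origin: centre of its underside.
- spatula: Bystander: spatula, 180 mm long, lying near the robot. Origin on its underside.
- brush: Bystander: brush, 170 mm long, lying near the robot. Origin on its underside.
Mind the look-alikes: they are no part of the job. What is meant by the nut is not purple, and is the smaller of those in its own colour.

How it is judged:
On the way:
1. the nut has dropped into the thread start: at least 5 mm below the crown, upright on the stud's axis (z of nut in the frame of stud_top below -0.005 m and horizontal distance between nut and stud_top below 0.006 m and angle between nut's own z axis and vertical below 0.12 rad), for 0.1 s.
At the end, for the whole second after the job is handed in: The nut is on the stud, upright within 0.06 rad and within 5 mm of its axis, its underside within 2.5 mm of the lid's boss (origin at least 27.5 mm below stud_top), released and at rest (z of nut in the frame of stud_top below -0.0275 m and horizontal distance between nut and stud_top below 0.005 m and angle between nut's own z axis and vertical below 0.06 rad and linear speed of nut below 0.02 m/s); the robot touches nothing.
It fails at once if the nut is forced: more than 120 N between the nut and the pot with its stud while it is not yet home (origin less than 27 mm below stud_top) (contact force between nut and pot above 120 N and z of nut in the frame of stud_top above -0.027 m).
It fails at once if a bystander is moved more than 30 mm (distance of any of model_pan, model, bottle, jar, bowl, spatula, brush from where it was at the start of the episode above 0.03 m).
It also fails if it takes over 72 s, if anything falls off the work surface, if the arm or the gripper's body presses on something with over 40 N, if the wrist force passes 120 N, or if a joint passes its speed limit or range.

## Working session

There is one attempt and no reset: what is moved stays moved. The work goes in short steps, Python scripts to look and compute and a tool call to move; the robot and the scene stay as the last step left them, time stands still between calls to the robot, and variables do not carry over. Pictures are saved under pics/ and viewed, at most 10 in all, crops included, and the job is handed in when it is done.

Besides the shell and the picture viewer there is one more tool, called after ">>>" as name(argument=value, ...) on one line, values as JSON. jog_arm: Moves the arm, as the interface text tells. Shifts and turns lie within -1 to 1; 1 stands for 4 cm of shift or 4 degrees of turn. Its arguments: {"type":"object","properties":{"motion":{"type":"array","items":{"type":"number"}},"grip_force":{"type":"number"}},"required":["motion"]}

```bash
mkdir -p pics; python3 - <<'E'
from rig import robot
import cv2,numpy as np
for n in("top","side"):
    cv2.imwrite(f"pics/{n}0.png",robot.camera(n)); c=robot.calibration(n); print(n,c)
o=robot.get_obs();print(o)
E
```

```text
top {'fx': 536.2635567656572, 'fy': 536.2635567656572, 'cx': 282.58510475141327, 'cy': 212.54590385960108, 'R': array([[ 0.00198331, -0.9997688 ,  0.02141058],
       [-0.99239391, -0.00460315, -0.12301681],
       [ 0.12308693, -0.02100375, -0.9921736 ]]), 't': array([-0.01388328,  0.57097591,  1.17600942])}
side {'fx': 413.76529575069844, 'fy': 413.76529575069844, 'cx': 282.230309767587, 'cy': 206.51340586861673, 'R': array([[ 0.92347038, -0.38324166,  0.01811886],
       [-0.2680597 , -0.6782708 , -0.68417302],
       [ 0.2744931 ,  0.62695658, -0.72909464]]), 't': array([-0.51245037,  0.2306918 ,  0.79511826])}
{'time': 0.1, 'q': array([ 1.10052283e+00,  5.28408401e-01,  1.43373709e+00, -2.24793743e-05,
        1.18144657e+00, -1.78493003e-01]), 'joint_velocities': array([-0.00052057, -0.00073997, -0.00201738,  0.00193887,  0.00097776,
        0.00018204]), 'joint_torque': array([-9.97366874e-05, -4.40986562e+01, -1.77152038e+01,  6.35259342e-02,
        5.32573136e-02, -3.73590797e-05]), 'position': array([0.17947453, 0.59803044, 0.24035964]), 'tool_rot': array([ 1.45368974e-01,  9.89377007e-01, -9.50879826e-04, -3.08777818e-04]), 'ft_force': array([ 0.17484871, -0.39252543,  0.28424886]), 'moment': array([-0.01404485, -0.00194469,  0.00306224]), 'grip_force': 0.0, 'grip_width': 0.0869192837218519}
```

View pics/top0.png

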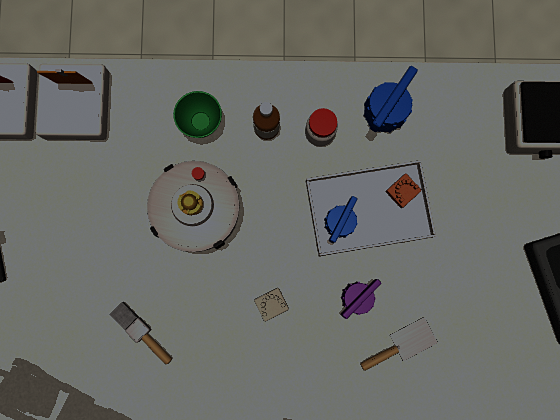

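View pics/side0.png

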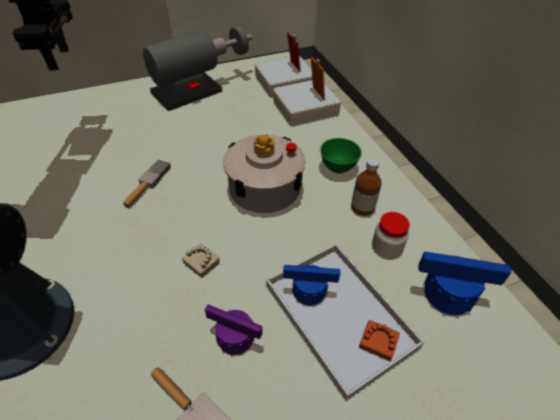

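Candidates in the top view: a small blue nut in the pan (342,220; side view 311,283), a large blue nut behind it (388,106) and a purple nut (359,298). By the description it is the small blue one in the pan. The pot's stud is at (191,203) in the top view and (263,146) in the side view. Next I'll check the choice in a close crop.

```bash
python3 - <<'E'
import cv2,numpy as np
t=cv2.imread("pics/top0.png");s=cv2.imread("pics/side0.png")
c=lambda im,x,y,w:cv2.resize(im[y:y+w,x:x+w],(390,290*390//290),interpolation=cv2.INTER_CUBIC)
a=np.hstack([c(t,310,185,65),c(t,155,170,65)])
print("top crops scale 6: origin (310,185),(155,170)")
cv2.imwrite("pics/c1.png",cv2.convertScaleAbs(a,alpha=1.5))
a=np.hstack([c(s,270,245,78),c(s,225,115,78)])
cv2.imwrite("pics/c2.png",cv2.convertScaleAbs(a,alpha=1.5))
E
```

```text
top crops scale 6: origin (310,185),(155,170)
```

View pics/c1.png

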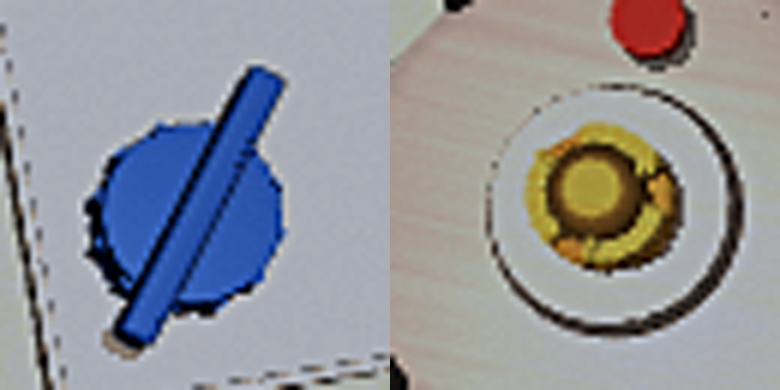

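View pics/c2.png

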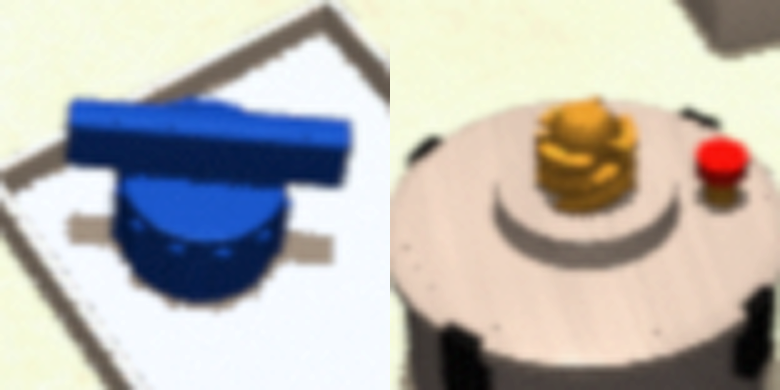

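The left crop in both shows a plain blue nut of the pan's size, bar ends near top px (354.7,197) and (332.2,241). The right crop shows the stud pilot at (188.3,201.2) and the boss centre at (191.5,204.2). I'll locate both now.

```bash
cat > h.py <<'E'
import numpy as np
from rig import robot
def at(n,u,v,z):
    c=robot.calibration(n);d=c["R"].T@np.array([(u-c["cx"])/c["fx"],(v-c["cy"])/c["fy"],1]);p=-c["R"].T@c["t"]
    return p+d*(z-p[2])/d[2]
E
python3 - <<'E'
from h import *
a=at("top",354.7,197,.086);b=at("top",332.2,241.2,.086)
print("nut",(a+b)/2,np.linalg.norm(a-b),"dir deg",np.degrees(np.arctan2(*(a-b)[1::-1])))
print("cap",at("top",310+193/6,185+217/6,.054))
print("nut side",at("side",312,269.2,.086))
print("pilot",at("top",188.3,201.2,.161),"boss",at("top",191.5,204.2,.12),"boss side",at("side",264.4,153,.12))
o=robot.get_obs()
from scipy.spatial.transform import Rotation as R
print(R.from_quat(o["tool_rot"]).as_matrix().round(3))
E
```

```text
nut [ 0.55131822 -0.14295041  0.086     ] 0.10873342541014655 dir deg -27.39043841434017
cap [ 0.54999952 -0.14423559  0.054     ]
nut side [ 0.55551519 -0.14370822  0.086     ]
pilot [0.57765484 0.18126211 0.161     ] boss [0.57726837 0.18082045 0.12      ] boss side [0.58007183 0.17617594 0.12      ]
[[-0.958  0.288 -0.001]
 [ 0.288  0.958 -0.002]
 [ 0.    -0.002 -1.   ]]
```

>>> jog_arm(motion=[-0.5,-0.5,0,0,0,0,-1,-0.9,-0.95,0,0,0,0,-1,-0.9,-0.95,0,0,0,0,-1,-0.9,-0.95,0,0,0,0,-1,-0.9,-0.95,0,0,0,0,-1,-0.9,-0.95,0,0,0,0,-1,-0.9,-0.95,0,0,0,0,-1,-0.9,-0.95,0,0,0,0,-1,-0.9,-0.95,0,0,0,0,-1,-0.9,-0.95,0,0,0,0,-1,-0.9,-0.95,0,0,0,0,-1,-0.9,-0.95,0,0,0,0,-1], grip_force=30)

```text
time: 1.6
position: [0.4526, 0.0578, 0.2411]
tool_rot: [0.146, 0.989, 0.0, -0.0]
ft_force: [-0.2, 1.2, 0.1]
grip_width: 0.0871
grip_force: 0.0
```

>>> jog_arm(motion=[-0.9,-0.95,0,0,0,0,-1,-0.9,-0.95,0,0,0,0,-1,-0.9,-0.95,0,0,0,0,-1,-0.9,-0.95,0,0,0,0,-1,-0.24,-0.32,0,0,0,0,-1,0,0,0,0,0,0.9,-1,0,0,0,0,0,0.9,-1,0,0,0,0,0,0.875,-1,0,0,0,0,0,0,-1])

```text
time: 2.72
position: [0.5511, -0.1416, 0.2409]
tool_rot: [0.236, 0.972, 0.0, -0.001]
ft_force: [0.2, 1.4, 1.3]
grip_width: 0.0869
grip_force: 0.0
```

```bash
cat >> h.py <<'E'
from scipy.spatial.transform import Rotation as R
def delta(p,yaw=None):
    "units along tool x,y,z to world point p; rz units to yaw (deg) of tool x"
    o=robot.get_obs();M=R.from_quat(o["tool_rot"])
    m=M.as_matrix();y=np.degrees(np.arctan2(m[1,0],m[0,0]))
    print("pos",o["position"].round(4),"yaw",y.round(2),"tilt",m[2].round(3),"d",(M.inv().apply(np.array(p)-o["position"])/.04).round(3),
     "rz",None if yaw is None else round(-(((yaw-y)+180)%360-180)/4,3),"q6",o["q"][5].round(3),"F",o["ft_force"].round(1),"t",o["time"],"w",o["grip_width"],o["grip_force"])
E
python3 - <<'E'
from h import *; import cv2
delta([.5515,-.1433,.078],152.6)
cv2.imwrite("pics/s1.png",cv2.resize(cv2.convertScaleAbs(robot.camera("side")[150:360,200:480],alpha=1.4),(800,600),interpolation=cv2.INTER_CUBIC))
E
```

```text
pos [ 0.5511 -0.1416  0.2409] yaw 152.66 tilt [ 0.002  0.    -1.   ] d [-0.035 -0.034  4.072] rz 0.015 q6 -1.542 F [0.2 1.4 1.3] t 2.725 w 0.08692527903582355 0.0
```

>>> jog_arm(motion=[-0.035,-0.035,0.9,0,0,0,-1,0,0,0.9,0,0,0,-1,0,0,0.9,0,0,0,-1,0,0,0.9,0,0,0,-1,0,0,0.45,0,0,0,-1,0,0,0,0,0,0,1,0,0,0,0,0,0,1,0,0,0,0,0,0,1,0,0,0,0,0,0,1,0,0,0,0,0,0,1,0,0,0,0,0,0,1], grip_force=30)

```text
time: 4.15
position: [0.5525, -0.1445, 0.0795]
tool_rot: [0.237, 0.972, -0.0, 0.0]
ft_force: [0.0, -0.2, -0.6]
grip_width: 0.0353
grip_force: 0.0
```

```bash
python3 - <<'E'
from h import *; import cv2
delta([.5515,-.1433,.078],152.6)
im=[cv2.resize(cv2.convertScaleAbs(robot.camera(n)[y:y+110,x:x+110],alpha=1.4),(400,400),interpolation=cv2.INTER_CUBIC) for n,x,y in(("top",290,160),("side",255,220))]
cv2.imwrite("pics/s2.png",np.hstack(im))
E
```

```text
pos [ 0.5525 -0.1445  0.0795] yaw 152.58 tilt [-0. -0. -1.] d [0.037 0.016 0.037] rz -0.005 q6 -1.544 F [ 0.  -0.2 -0.6] t 4.15 w 0.035334804584399485 0.0
```

View pics/s2.png

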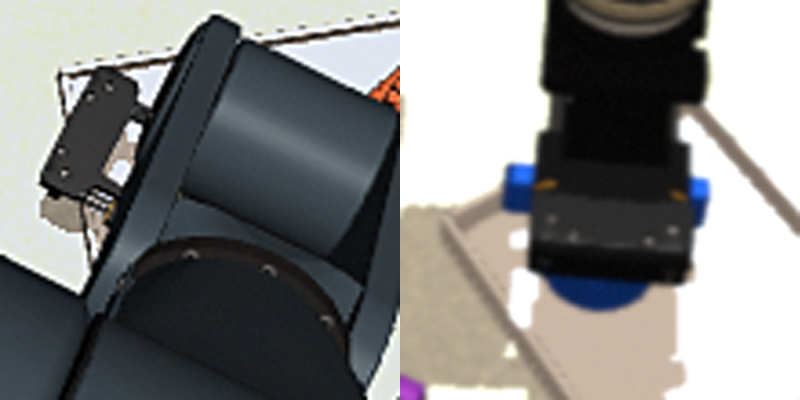

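The side crop shows the gripper squarely over the bar: it shows at 508–535 on the left and 690–708 on the right, so the gripper is centred. The fingers are still closing.

>>> jog_arm(motion=[0,0,0,0,0,0,1,0,0,0,0,0,0,1,0,0,0,0,0,0,1,0,0,0,0,0,0,1,0,0,0,0,0,0,1,0,0,0,0,0,0,1], grip_force=40)

```text
time: 5.0
position: [0.5522, -0.1445, 0.079]
tool_rot: [0.237, 0.972, -0.0, -0.0]
ft_force: [0.4, -0.2, -3.2]
grip_width: 0.0139
grip_force: 39.9
```

>>> jog_arm(motion=[0,0,-0.3,0,0,0,1,0,0,-0.9,0,0,0,1,0,0,-0.9,0,0,0,1,0,0,-0.9,0,0,0,1,0,0,-0.9,0,0,0,1,0,0,-0.3,0,0,0,1,0,0,0,0,0,0,1])

```text
time: 5.88
position: [0.5524, -0.1446, 0.2478]
tool_rot: [0.237, 0.971, -0.0, 0.001]
ft_force: [0.3, -0.3, -3.7]
grip_width: 0.0135
grip_force: 39.9
```

```bash
python3 - <<'E'
from h import *
delta([.5775,.181,.245],135)
E
```

```text
pos [ 0.5524 -0.1446  0.2478] yaw 152.58 tilt [-0.001 -0.    -1.   ] d [3.192 7.513 0.066] rz 4.394 q6 -1.544 F [ 0.3 -0.3 -3.7] t 5.875 w 0.013504094550921514 39.90834307624027
```

>>> jog_arm(motion=[0.3,0.7,-0.2,0,0,0,1,0.4,0.9,0,0,0,0,1,0.4,0.9,0,0,0,0,1,0.4,0.9,0,0,0,0,1,0.4,0.9,0,0,0,0,1,0.4,0.9,0,0,0,0,1,0.4,0.9,0,0,0,0,1,0.4,0.9,0,0,0,0,1,0.09,0.513,0,0,0,0,1,0,0,0,0,0,0.9,1,0,0,0,0,0,0.9,1,0,0,0,0,0,0.9,1])

```text
time: 7.38
position: [0.5773, 0.1803, 0.2536]
tool_rot: [0.329, 0.944, -0.001, -0.001]
ft_force: [0.1, 0.0, -3.6]
grip_width: 0.0137
grip_force: 39.9
```

>>> jog_arm(motion=[0,0,0,0,0,0.9,1,0,0,0,0,0,0.8,1,0,0,0,0,0,0,1])

```text
time: 7.75
position: [0.5773, 0.1802, 0.2539]
tool_rot: [0.383, 0.924, -0.001, -0.001]
ft_force: [-0.1, -0.6, -3.6]
grip_width: 0.0135
grip_force: 39.9
```

```bash
python3 - <<'E'
from h import *; import cv2
delta([.5775,.181,.245],135)
im=[cv2.resize(robot.camera(n)[y:y+h,x:x+h],(400,400),interpolation=cv2.INTER_CUBIC) for n,x,y,h in(("top",135,150,110),("side",210,80,110))]
cv2.imwrite("pics/s3.png",np.hstack(im))
E
```

```text
pos [0.5773 0.1802 0.2539] yaw 134.98 tilt [ 0.001 -0.002 -1.   ] d [0.011 0.017 0.224] rz -0.005 q6 -0.667 F [-0.1 -0.6 -3.6] t 7.75 w 0.013453811517593122 39.908672872697935
```

View pics/s3.png

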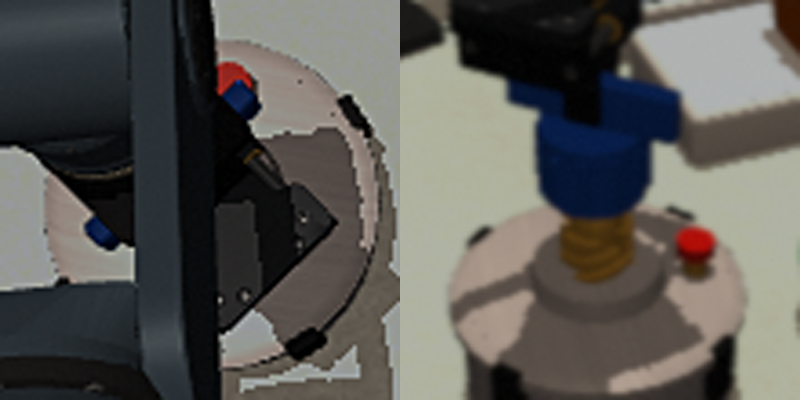

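The side crop shows the held nut above the stud (nut centred at col 594, stud at col 597), upright. The top crop shows both bar ends at about (97,238) and (251,92).

```bash
python3 - <<'E'
from h import *
f=110/400
for z in(.261,):
  a=at("top",135+97*f,150+238*f,z);b=at("top",135+251*f,150+92*f,z);print((a+b)/2,np.linalg.norm(a-b))
# side: nut mouth axis col vs stud col, predicted
c=robot.calibration("side")
def pr(p):
  q=c["R"]@np.array(p)+c["t"];return q[0]/q[2]*c["fx"]+c["cx"],q[1]/q[2]*c["fy"]+c["cy"]
for p in([.5775,.181,.20],[.5775,.181,.14]):print(((np.array(pr(p))-[210,80])/f).round(1))
E
```

```text
[0.57413732 0.1756823  0.261     ] 0.1064259700439101
[189.3 160. ]
[191.  237.6]
```

>>> jog_arm(motion=[0,0,0.2,0,0,0,1,0,0,0.2,0,0,0,1,0,0,0.1,0,0,0,1,0,0,0.05,0,0,0,1,0,0,0.05,0,0,0,1,0,0,0.05,0,0,0,1,0,0,0,0,0,0,1])

```text
time: 8.72
position: [0.5775, 0.181, 0.2292]
tool_rot: [0.383, 0.924, -0.0, -0.0]
ft_force: [0.1, 0.6, -4.0]
grip_width: 0.014
grip_force: 39.9
```

>>> jog_arm(motion=[0,0,0.03,0,0,0,1,0,0,0.03,0,0,0,1,0,0,0.03,0,0,0,1,0,0,0.03,0,0,0,1,0,0,0,0,0,0,1])

```text
time: 9.35
position: [0.5784, 0.1817, 0.2251]
tool_rot: [0.383, 0.924, 0.001, 0.001]
ft_force: [0.3, 0.8, 1.6]
grip_width: 0.0139
grip_force: 39.9
```

>>> jog_arm(motion=[0,0,0.025,0,0,0,1,0,0,0.0,0,0,-0.4,1,0,0,0,0,0,-0.6,1,0,0,0,0,0,-0.8,1,0,0,0,0,0,-0.8,1,0,0,0,0,0,0,1])

```text
time: 10.1
position: [0.5789, 0.1813, 0.2244]
tool_rot: [0.299, 0.954, 0.001, 0.001]
ft_force: [2.1, 2.4, 4.7]
grip_width: 0.0155
grip_force: 44.2
```

>>> jog_arm(motion=[0,0,0,0,0,-0.5,1,0,0,0,0,0,-0.5,1,0,0,0,0,0,-0.5,1,0,0,0,0,0,-0.5,1,0,0,0,0,0,0,1], grip_force=60)

```text
time: 10.72
position: [0.5785, 0.1816, 0.2247]
tool_rot: [0.233, 0.972, 0.002, 0.001]
ft_force: [0.3, 3.9, 6.9]
grip_width: 0.0171
grip_force: 69.5
```

```bash
python3 - <<'E'
from h import *
delta([.5775,.181,.224],135);print(robot.get_obs()["moment"])
E
```

```text
pos [0.5785 0.1816 0.2247] yaw 153.03 tilt [-0.001  0.004 -1.   ] d [ 0.016 -0.024  0.016] rz 4.508 q6 -0.983 F [0.3 3.9 6.9] t 10.725 w 0.017147152276935883 69.53393108211458
[ 0.61035059  0.01240911 -1.72374311]
```

>>> jog_arm(motion=[0,0,0,0,0,0.6,1,0,0,0,0,0,0.6,1,0,0,0,0,0,0.4,1,0,0,0,0,0,0,1])

```text
time: 11.22
position: [0.5784, 0.1817, 0.2244]
tool_rot: [0.286, 0.958, 0.001, 0.001]
ft_force: [0.7, 4.1, 5.0]
grip_width: 0.0156
grip_force: 59.4
```

```bash
python3 - <<'E'
from h import *
delta([.5775,.181,.224],135);print(robot.get_obs()["moment"])
E
```

```text
pos [0.5784 0.1817 0.2244] yaw 146.82 tilt [-0.001  0.003 -1.   ] d [ 0.01  -0.026  0.009] rz 2.955 q6 -0.873 F [0.7 4.1 5. ] t 11.225 w 0.01564085211428167 59.42026875447482
[ 0.70779662 -0.04815044 -1.01467265]
```

>>> jog_arm(motion=[0,0,0,0,0,0.6,1,0,0,0,0,0,0.6,1,0,0,0,0,0,0.4,1,0,0,0,0,0,0,1], grip_force=50)

```text
time: 11.72
position: [0.5781, 0.1817, 0.2239]
tool_rot: [0.337, 0.941, 0.001, 0.0]
ft_force: [-0.2, 4.6, 4.4]
grip_width: 0.0148
grip_force: 46.7
```

```bash
python3 - <<'E'
from h import *
delta([.5775,.181,.224],135);print(robot.get_obs()["moment"])
E
```

```text
pos [0.5781 0.1817 0.2239] yaw 140.6 tilt [-0.     0.002 -1.   ] d [ 0.    -0.023 -0.002] rz 1.399 q6 -0.764 F [-0.2  4.6  4.4] t 11.725 w 0.014787678649762995 46.70168977434514
[ 1.08609135 -0.1584858  -0.23188029]
```

>>> jog_arm(motion=[0,0,0.025,0,0,0.2,1,0,0,0.025,0,0,0.2,1,0,0,0,0,0,0,1])

```text
time: 12.1
position: [0.578, 0.1819, 0.2219]
tool_rot: [0.35, 0.937, 0.001, 0.0]
ft_force: [1.2, 4.2, 5.7]
grip_width: 0.0144
grip_force: 47.5
```

```bash
python3 - <<'E'
from h import *; import cv2
delta([.5775,.181,.224],135);print(robot.get_obs()["moment"])
cv2.imwrite("pics/s4.png",cv2.resize(cv2.convertScaleAbs(robot.camera("side")[100:190,205:325],alpha=1.3),(800,600),interpolation=cv2.INTER_CUBIC))
E
```

```text
pos [0.578  0.1819 0.2219] yaw 138.99 tilt [ 0.     0.002 -1.   ] d [-0.004 -0.026 -0.052] rz 0.998 q6 -0.736 F [1.2 4.2 5.7] t 12.1 w 0.014433122646613103 47.504051335999975
[ 1.18135388 -0.08605776 -0.30372568]
```

View pics/s4.png

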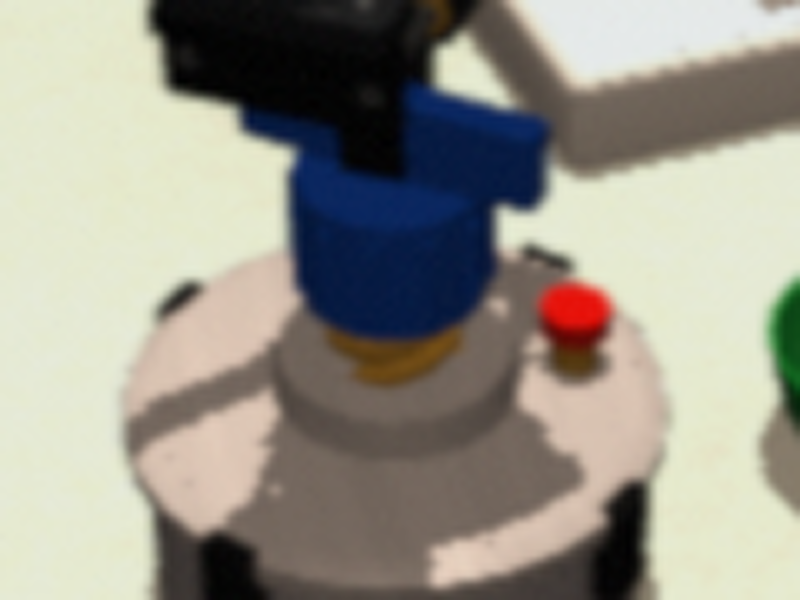

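The picture shows the nut upright and low on the stud, its mouth at about (395,320), with no gap to the crown, so the pins are entering the start. I'll ease it further down.

>>> jog_arm(motion=[0,0,0.03,0,0,0.2,1,0,0,0.03,0,0,0,1,0,0,0.03,0,0,0,1,0,0,0,0,0,0,1])

```text
time: 12.65
position: [0.5781, 0.1819, 0.2188]
tool_rot: [0.357, 0.934, 0.001, 0.001]
ft_force: [-0.5, 4.5, 6.8]
grip_width: 0.0144
grip_force: 47.7
```

```bash
python3 - <<'E'
from h import *
delta([.5775,.181,.224],135);print(robot.get_obs()["moment"])
E
```

```text
pos [0.5781 0.1819 0.2188] yaw 138.18 tilt [-0.     0.003 -1.   ] d [-0.004 -0.027 -0.131] rz 0.795 q6 -0.722 F [-0.5  4.5  6.8] t 12.65 w 0.014375602235142938 47.654451479029376
[ 1.19240393 -0.05402995 -0.36866846]
```

>>> jog_arm(motion=[0,0,0.03,0,0,0.1,1,0,0,0.03,0,0,0.1,1,0,0,0.03,0,0,0,1,0,0,0.03,0,0,0,1,0,0,0,0,0,0,1])

```text
time: 13.28
position: [0.5781, 0.1821, 0.215]
tool_rot: [0.363, 0.932, 0.001, 0.001]
ft_force: [-1.8, 5.3, 11.5]
grip_width: 0.0142
grip_force: 48.1
```

```bash
python3 - <<'E'
from h import *
delta([.5775,.181,.224],135);print(robot.get_obs()["moment"])
E
```

```text
pos [0.5781 0.1821 0.215 ] yaw 137.42 tilt [-0.     0.003 -1.   ] d [-0.007 -0.031 -0.225] rz 0.606 q6 -0.708 F [-1.8  5.3 11.5] t 13.275 w 0.014248346909277284 48.07902292588551
[ 1.09310322  0.23726507 -0.18838   ]
```

>>> jog_arm(motion=[0.017,0.018,0,0,0,0.3,1,0,0,0.006,0,0,0.5,1,0,0,0.006,0,0,0.5,1,0,0,0.006,0,0,0.5,1,0,0,0.006,0,0,0.5,1,0,0,0.006,0,0,0.5,1])

```text
time: 14.02
position: [0.5778, 0.1823, 0.2141]
tool_rot: [0.452, 0.892, 0.0, 0.001]
ft_force: [-1.0, 4.0, 14.4]
grip_width: 0.0141
grip_force: 49.8
```

```bash
python3 - <<'E'
from h import *
delta([.5775,.181,.224],135);print(robot.get_obs()["moment"])
E
```

```text
pos [0.5778 0.1823 0.2141] yaw 126.29 tilt [-0.001  0.001 -1.   ] d [-0.021 -0.025 -0.249] rz -2.179 q6 -0.512 F [-1.   4.  14.4] t 14.025 w 0.014053683177873841 49.8376673553139
[0.78312602 0.6271718  0.24763845]
```

>>> jog_arm(motion=[0,0,0.006,0,0,0.7,1,0,0,0.008,0,0,0.8,1,0,0,0.008,0,0,0.8,1,0,0,0.008,0,0,0.8,1,0,0,0.008,0,0,0.8,1,0,0,0.008,0,0,0.8,1,0,0,0.008,0,0,0.8,1,0,0,0.008,0,0,0.8,1])

```text
time: 15.02
position: [0.5779, 0.1827, 0.2113]
tool_rot: [0.636, 0.772, 0.001, 0.0]
ft_force: [-0.9, 4.4, 12.7]
grip_width: 0.0137
grip_force: 49.9
```

```bash
python3 - <<'E'
from h import *
delta([.5775,.181,.224],135);print(robot.get_obs()["moment"])
E
```

```text
pos [0.5779 0.1827 0.2113] yaw 101.03 tilt [ 0.001  0.002 -1.   ] d [-0.041 -0.018 -0.317] rz -8.493 q6 -0.071 F [-0.9  4.4 12.7] t 15.025 w 0.013707535109004005 49.91036511026323
[1.03152735 0.4596702  0.23191691]
```

>>> jog_arm(motion=[0,0,0.009,0,0,0.9,1,0,0,0.01,0,0,0.9,1,0,0,0.01,0,0,0.9,1,0,0,0.01,0,0,0.9,1,0,0,0.01,0,0,0.9,1,0,0,0.01,0,0,0.9,1,0,0,0.01,0,0,0.9,1,0,0,0.01,0,0,0.9,1,0,0,0.01,0,0,0.9,1,0,0,0.01,0,0,0.9,1])

```text
time: 16.27
position: [0.5788, 0.1828, 0.2076]
tool_rot: [0.843, 0.537, 0.002, 0.001]
ft_force: [-0.5, 5.7, 11.6]
grip_width: 0.0137
grip_force: 49.9
```

```bash
python3 - <<'E'
from h import *
delta([.5775,.181,.224],135);print(robot.get_obs()["moment"])
E
```

```text
pos [0.5788 0.1828 0.2076] yaw 65.01 tilt [ 0.003  0.003 -1.   ] d [-0.055 -0.009 -0.411] rz -17.498 q6 0.557 F [-0.5  5.7 11.6] t 16.275 w 0.013662498989274475 49.92541621439159
[1.13381557 0.17726196 0.20963188]
```

>>> jog_arm(motion=[0,0,0.01,0,0,0.9,1,0,0,0.01,0,0,0.9,1,0,0,0.01,0,0,0.9,1,0,0,0.01,0,0,0.9,1,0,0,0.01,0,0,0.9,1,0,0,0.01,0,0,0.9,1,0,0,0.01,0,0,0.9,1,0,0,0.01,0,0,0.9,1,0,0,0.01,0,0,0.9,1,0,0,0.01,0,0,0.9,1,0,0,0.01,0,0,0.9,1])

```text
time: 17.65
position: [0.5798, 0.1823, 0.2033]
tool_rot: [0.975, 0.22, 0.003, 0.001]
ft_force: [1.0, 3.3, 11.8]
grip_width: 0.0137
grip_force: 49.9
```

```bash
python3 - <<'E'
from h import *
delta([.5775,.181,.224],135);print(robot.get_obs()["moment"])
E
```

```text
pos [0.5798 0.1823 0.2033] yaw 25.43 tilt [ 0.006  0.002 -1.   ] d [-0.063  0.007 -0.518] rz -27.393 q6 1.249 F [ 1.   3.3 11.8] t 17.65 w 0.013665701123842093 49.93597213178873
[ 0.80592699 -0.05317573  0.24197807]
```

>>> jog_arm(motion=[0,0,0.01,0,0,0.9,1,0,0,0.01,0,0,0.9,1,0,0,0.01,0,0,0.9,1,0,0,0.01,0,0,0.9,1,0,0,0.01,0,0,0.9,1,0,0,0.01,0,0,0.9,1,0,0,0.01,0,0,0.9,1,0,0,0.01,0,0,0.9,1,0,0,0.01,0,0,0.9,1,0,0,0.01,0,0,0.9,1,0,0,0.01,0,0,0.9,1])

```text
time: 19.02
position: [0.58, 0.1816, 0.1989]
tool_rot: [0.992, -0.123, 0.003, 0.0]
ft_force: [1.8, 2.2, 11.5]
grip_width: 0.0135
grip_force: 49.9
```

```bash
python3 - <<'E'
from h import *
delta([.5775,.181,.224],135);print(robot.get_obs()["moment"])
E
```

```text
pos [0.58   0.1816 0.1989] yaw -14.17 tilt [ 0.007 -0.    -1.   ] d [-0.054  0.029 -0.628] rz -37.291 q6 1.94 F [ 1.8  2.2 11.5] t 19.025 w 0.013538741224109856 49.923721784725785
[ 0.55434417 -0.09629715  0.2446667 ]
```

>>> jog_arm(motion=[0,0,0.01,0,0,0.9,1,0,0,0.01,0,0,0.9,1,0,0,0.01,0,0,0.9,1,0,0,0.01,0,0,0.9,1,0,0,0.01,0,0,0.9,1,0,0,0.01,0,0,0.8,1,0,0,0.01,0,0,0.8,1,0,0,0.01,0,0,0.8,1,0,0,0.01,0,0,0.8,1])

```text
time: 20.15
position: [0.5798, 0.1814, 0.1956]
tool_rot: [0.924, -0.382, 0.003, -0.0]
ft_force: [-0.5, 1.5, 13.6]
grip_width: 0.014
grip_force: 49.9
```

```bash
python3 - <<'E'
from h import *
delta([.5775,.181,.224],135);print(robot.get_obs()["moment"])
E
```

```text
pos [0.5798 0.1814 0.1956] yaw -44.95 tilt [ 0.005 -0.003 -1.   ] d [-0.029  0.045 -0.711] rz -44.987 q6 2.477 F [-0.5  1.5 13.6] t 20.15 w 0.013982525057413545 49.895635982975364
[ 0.42935055 -0.00154231  0.07378596]
```

>>> jog_arm(motion=[0,0,0.008,0,0,0.6,1,0,0,0.008,0,0,0.6,1,0,0,0.005,0,0,0.5,1,0,0,0,0,0,0,1])

```text
time: 20.65
position: [0.5797, 0.1814, 0.1947]
tool_rot: [0.9, -0.436, 0.003, -0.001]
ft_force: [0.5, 0.5, 12.4]
grip_width: 0.0136
grip_force: 49.8
```

```bash
python3 - <<'E'
from h import *
delta([.5775,.181,.224],135);print(robot.get_obs()["moment"])
E
```

```text
pos [0.5797 0.1814 0.1947] yaw -51.69 tilt [ 0.005 -0.004 -1.   ] d [-0.024  0.047 -0.733] rz 43.327 q6 2.595 F [ 0.5  0.5 12.4] t 20.65 w 0.013637558832005516 49.83746688812971
[0.42609472 0.00134803 0.04012399]
```

>>> jog_arm(motion=[0,0,0.006,0,0,0.5,1,0,0,0.006,0,0,0.5,1,0,0,0.006,0,0,0.5,1,0,0,0.006,0,0,0.5,1,0,0,0,0,0,0,1])

```text
time: 21.28
position: [0.58, 0.1815, 0.1939]
tool_rot: [0.867, -0.498, 0.003, -0.001]
ft_force: [0.7, 2.0, 13.5]
grip_width: 0.0139
grip_force: 49.8
```

```bash
python3 - <<'E'
from h import *
delta([.5775,.181,.224],135);print(robot.get_obs()["moment"])
E
```

```text
pos [0.58   0.1815 0.1939] yaw -59.69 tilt [ 0.005 -0.005 -1.   ] d [-0.016  0.057 -0.753] rz 41.327 q6 2.734 F [ 0.7  2.  13.5] t 21.275 w 0.013918083400584699 49.84717441722751
[ 0.5168002  -0.0932404   0.03924404]
```

Everything is smooth, but I haven't felt it tighten and the wrist is near its limit. There is plenty of time, so I'll regrasp a half turn back and confirm it's home.

>>> jog_arm(motion=[0,0,0,0,0,0,0,0,0,0,0,0,0,0,0,0,0,0,0,0,0,0,0,0,0,0,0,0,0,0,-0.2,0,0,0,0,0,0,-0.4,0,0,0,0,0,0,-0.6,0,0,0,0,0,0,0,0,0,-1,0,0,0,0,0,0,-1,0,0,0,0,0,0,-1,0,0,0,0,0,0,-1,0])

```text
time: 22.65
position: [0.578, 0.1821, 0.2408]
tool_rot: [0.928, -0.372, 0.001, -0.0]
ft_force: [-0.3, -0.3, 0.0]
grip_width: 0.0434
grip_force: 0.0
```

```bash
python3 - <<'E'
from h import *
import cv2
delta([.5785,.1815,.193],-59.7+180);print(robot.get_obs()["moment"])
cv2.imwrite("pics/s5.png",cv2.resize(cv2.convertScaleAbs(robot.camera("side")[100:190,205:325],alpha=1.3),(800,600),interpolation=cv2.INTER_CUBIC))
E
```

```text
pos [0.578  0.1821 0.2408] yaw -43.67 tilt [ 0.001 -0.002 -1.   ] d [0.017 0.004 1.195] rz -40.993 q6 2.454 F [-0.3 -0.3  0. ] t 22.65 w 0.043403449739580637 0.0
[-0.02156752  0.13703741 -0.02735763]
```

View pics/s5.png

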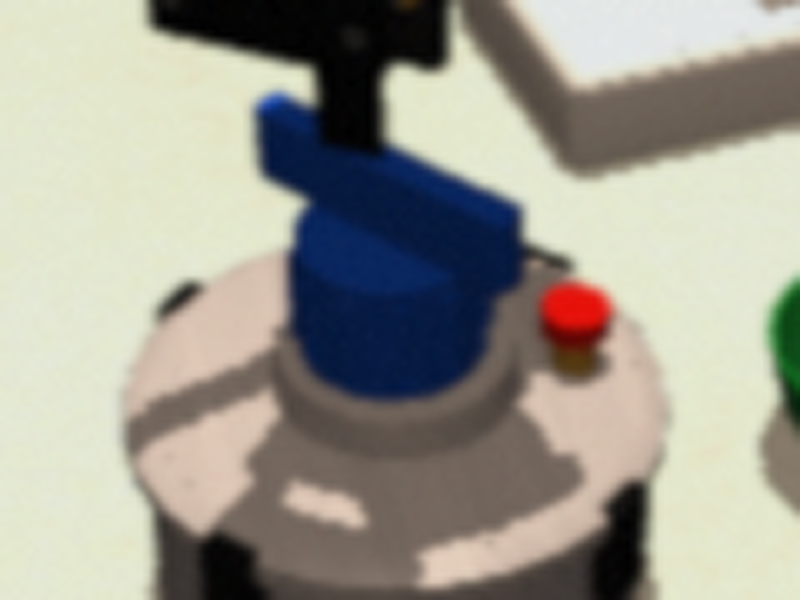

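The nut sits on the boss: the front edge of its underside is at about (395,397), with the boss ring just around it. The fingers are clear of the bar. I'll go ahead with the half turn back.

>>> jog_arm(motion=[0,0,0,0,0,-1,0,0,0,0,0,0,-1,0,0,0,0,0,0,-1,0,0,0,0,0,0,-1,0,0,0,0,0,0,-1,0,0,0,0,0,0,-1,0,0,0,0,0,0,-1,0,0,0,0,0,0,-1,0,0,0,0,0,0,-1,0,0,0,0,0,0,-1,0,0,0,0,0,0,-1,0,0,0,0,0,0,-1,0])

```text
time: 24.2
position: [0.578, 0.1821, 0.2404]
tool_rot: [0.999, 0.037, 0.001, -0.0]
ft_force: [-1.2, -0.3, -0.7]
grip_width: 0.0439
grip_force: 0.0
```

>>> jog_arm(motion=[0,0,0,0,0,-1,0,0,0,0,0,0,-1,0,0,0,0,0,0,-1,0,0,0,0,0,0,-1,0,0,0,0,0,0,-1,0,0,0,0,0,0,-1,0,0,0,0,0,0,-1,0,0,0,0,0,0,-1,0,0,0,0,0,0,-1,0,0,0,0,0,0,-1,0,0,0,0,0,0,-1,0,0,0,0,0,0,-1,0])

```text
time: 25.7
position: [0.5779, 0.1821, 0.2404]
tool_rot: [0.898, 0.44, 0.001, 0.0]
ft_force: [0.3, -0.0, -0.5]
grip_width: 0.0438
grip_force: 0.0
```

>>> jog_arm(motion=[0,0,0,0,0,-1,0,0,0,0,0,0,-1,0,0,0,0,0,0,-1,0,0,0,0,0,0,-1,0,0,0,0,0,0,-1,0,0,0,0,0,0,-1,0,0,0,0,0,0,-1,0,0,0,0,0,0,-1,0,0,0,0,0,0,-1,0,0,0,0,0,0,-1,0,0,0,0,0,0,-1,0,0,0,0,0,0,-1,0])

```text
time: 27.2
position: [0.578, 0.1821, 0.2405]
tool_rot: [0.641, 0.768, 0.001, 0.001]
ft_force: [0.4, 0.1, -0.3]
grip_width: 0.0434
grip_force: 0.0
```

>>> jog_arm(motion=[0,0,0,0,0,-1,0,0,0,0,0,0,-1,0,0,0,0,0,0,-1,0,0,0,0,0,0,-1,0,0,0,0,0,0,-1,0,0,0,0,0,0,0,0])

```text
time: 27.95
position: [0.5779, 0.1821, 0.2403]
tool_rot: [0.499, 0.866, 0.0, 0.001]
ft_force: [0.4, 0.6, -1.3]
grip_width: 0.0432
grip_force: 0.0
```

```bash
python3 - <<'E'
from h import *
delta([.5785,.1815,.195],-59.7+180);print(robot.get_obs()["moment"])
E
```

```text
pos [0.5779 0.1821 0.2403] yaw 120.1 tilt [-0.001  0.001 -1.   ] d [-0.018  0.004  1.132] rz -0.05 q6 -0.404 F [ 0.4  0.6 -1.3] t 27.95 w 0.04324682391333381 0.0
[-0.08516559 -0.00387584 -0.07676954]
```

>>> jog_arm(motion=[0,0,0.4,0,0,0,0,0,0,0.4,0,0,0,0,0,0,0.3,0,0,0,0,0,0,0,0,0,0,1,0,0,0,0,0,0,1,0,0,0,0,0,0,1,0,0,0,0,0,0,1,0,0,0,0,0,0,1,0,0,0,0,0,0,1])

```text
time: 29.08
position: [0.5785, 0.1822, 0.1958]
tool_rot: [0.499, 0.867, 0.001, 0.001]
ft_force: [1.6, 0.5, 1.6]
grip_width: 0.0137
grip_force: 49.8
```

>>> jog_arm(motion=[0,0,0.03,0,0,0.3,1,0,0,0.006,0,0,0.5,1,0,0,0.006,0,0,0.5,1,0,0,0.006,0,0,0.5,1,0,0,0,0,0,0,1])

```text
time: 29.7
position: [0.5785, 0.1814, 0.1953]
tool_rot: [0.552, 0.834, 0.0, 0.001]
ft_force: [1.1, -2.2, 9.1]
grip_width: 0.0137
grip_force: 50.0
```

```bash
python3 - <<'E'
from h import *
delta([.5785,.1815,.195],-59.7+180);print(robot.get_obs()["moment"])
E
```

```text
pos [0.5785 0.1814 0.1953] yaw 113.02 tilt [-0.002  0.002 -1.   ] d [0.003 0.002 0.009] rz -1.819 q6 -0.28 F [ 1.1 -2.2  9.1] t 29.7 w 0.01367407262671242 49.96243715286255
[-0.39037076  0.320864    0.21240219]
```

>>> jog_arm(motion=[0,0,0.006,0,0,0.5,1,0,0,0.006,0,0,0.5,1,0,0,0.006,0,0,0.5,1,0,0,0.0,0,0,0.5,1,0,0,0,0,0,0,1])

```text
time: 30.32
position: [0.5784, 0.1813, 0.1953]
tool_rot: [0.609, 0.794, 0.0, 0.002]
ft_force: [-0.1, -2.9, 11.5]
grip_width: 0.0136
grip_force: 50.0
```

```bash
python3 - <<'E'
from h import *
delta([.5785,.1815,.195],-59.7+180);print(robot.get_obs()["moment"])
E
```

```text
pos [0.5784 0.1813 0.1953] yaw 105.03 tilt [-0.002  0.002 -1.   ] d [0.004 0.002 0.008] rz -3.816 q6 -0.141 F [-0.1 -2.9 11.5] t 30.325 w 0.01358962286002423 50.01579157076776
[-0.35548061  0.5089356   0.25123525]
```

>>> jog_arm(motion=[0,0,0,0,0,0.5,1,0,0,0,0,0,0.5,1,0,0,0,0,0,0.5,1,0,0,0.0,0,0,0,1])

```text
time: 30.82
position: [0.5784, 0.1814, 0.1953]
tool_rot: [0.649, 0.761, 0.0, 0.001]
ft_force: [-0.4, -1.7, 12.4]
grip_width: 0.0139
grip_force: 50.0
```

```bash
python3 - <<'E'
from h import *
delta([.5785,.1815,.195],-59.7+180);print(robot.get_obs()["moment"])
E
```

```text
pos [0.5784 0.1814 0.1953] yaw 99.03 tilt [-0.002  0.002 -1.   ] d [0.002 0.003 0.007] rz -5.317 q6 -0.036 F [-0.4 -1.7 12.4] t 30.825 w 0.013867850028152521 50.02221048809588
[-0.34787829  0.50764547  0.20566825]
```

14° of turn with no further descent, so the nut rests on the boss. I'll release it and back off.

>>> jog_arm(motion=[0,0,0,0,0,0,0,0,0,0,0,0,0,0,0,0,0,0,0,0,0,0,0,0,0,0,0,0,0,0,-0.2,0,0,0,0,0,0,-0.5,0,0,0,0,0,0,-0.9,0,0,0,0,0,0,-0.9,0,0,0,0,0,0,-0.9,0,0,0,0,0,0,0,0,0,0,0,0,0,0,0,0,0,0])

```text
time: 32.2
position: [0.577, 0.1819, 0.328]
tool_rot: [0.65, 0.76, -0.0, -0.0]
ft_force: [0.2, -0.0, -1.0]
grip_width: 0.0438
grip_force: 0.0
```

```bash
python3 - <<'E'
from h import *
import cv2
delta([.5785,.1815,.193],120)
cv2.imwrite("pics/s6.png",cv2.resize(cv2.convertScaleAbs(robot.camera("side")[100:190,205:325],alpha=1.3),(800,600),interpolation=cv2.INTER_CUBIC))
E
```

```text
pos [0.577  0.1819 0.328 ] yaw 98.98 tilt [-0.    -0.001 -1.   ] d [-0.016  0.04   3.376] rz -5.255 q6 -0.036 F [ 0.2 -0.  -1. ] t 32.2 w 0.043789479525765396 0.0
```

View pics/s6.png

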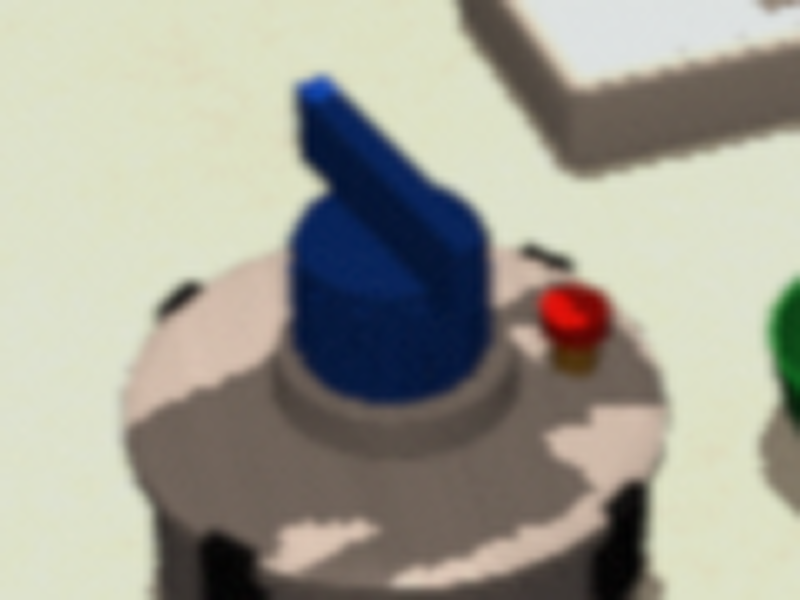

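The nut is upright and flush on the boss, its underside edge at about (393,402), slightly lower than before. The gripper is clear.

```bash
python3 -c "
from rig import robot
print(robot.hand_in())"
```

```text
the job is handed in; nothing more can be done
None
```

The blue wing nut from the pan is threaded onto the pot's stud and down on the lid boss: the last 14° of clockwise turning gave no further descent, though I never felt it go tight. I then let go, backed off and handed the job in at about 32 s; no verdict came back.

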